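# Stamp the lid of a sample jar on the bench lid stamp

### The job

Wind the jar carriage of the lid stamp to the right with its black feed knob until the blue-lidded jar on it stands centred under the stamp pad. Then turn the handwheel exactly one full turn, its top going away from you, so that the stamp comes down on the lid once and lifts again, and let go with the handle back at the top. Do not push the carriage or its jar directly, and leave the other things on the table where they are.

Things in the scene. Friction and masses are not known exactly. Their poses are not given: they have to be found in the camera images.
- lid_stamp: Bench lid stamp, fixed on the table, white C-frame 242 mm high. Origin on the table under the stamp pad's centre; x points away from the operator, y to his left, z up; turned a little about z. Head: x -42 to 125, y -38 to 38, z 172 to 242 mm; column at x 70 to 125 mm; bed 22 mm high, x -75 to 115, y -113 to 157 mm; rails to z 48 mm
- carriage (a joint): travel of the jar carriage on its rails, m: 0 at the loading end (left), grows to the right (machine -y), 0.100 at the right stop. The jar is centred under the pad at 0.075; no stop or click there. Geared to the feed knob (20 mm per radian), which is the way to move it; both stay where they are left
- feed_knob (a joint): turn of the feed knob, rad, 0 with the carriage at 0; grows clockwise as seen looking down on the knob's face, and moves the carriage to the right by 20 mm per radian. Needs about 0.4 N m
- feed_knob_grip (a point): centre of the black fluted feed knob (48 mm across, 37 mm long), on its axis, 27 mm out from the apron face, 16 mm below its top. It rides on the carriage. Site z = knob axis, pointing out: leans 25 degrees from vertical to the operator (machine x -0.423, z 0.906); x and y turn with the knob. At machine x -107, z 96 mm, y 75 mm minus the carriage travel. Fingers have room all round above the face
- jar_nest: the carriage with the jar: 110 x 110 mm plate, blue round nest (79 mm across, top 62 mm above the table) and white sloping apron in front; not to be pushed. Origin on the table under the nest's centre, machine axes. Red lines on the front of the nest and of the stamp pad stand one above the other when the jar is centred
- jar_lid (a point): centre of the top of the blue lid (127 mm above the table) of the sample jar, 60 mm across and 75 mm high, that is held by two spring clips in the nest of the carriage
- pad_face (a point): centre of the lower face of the round stamp pad (42 mm across) on the ram under the head; 26 mm above the lid when the ram is up
- handwheel (a joint): turn of the handwheel, rad: about 0 at the start with the handle at the top, grows as the top goes away from the operator (machine +x). One full turn (6.28) lowers the ram by 26 mm, so that the pad meets the lid half way round, and lifts it again. It does not turn backwards beyond -0.35 and stays where it is left; needs about 0.15 N m, no click at the top
- handwheel_centre (a point): point on the handwheel's axis (which runs along machine y), in the plane of the middle of the handle: machine x 0, y -105, z 205 mm; machine axes. The wheel itself is 124 mm across and lies at machine y -45 to -62 mm
- handle_grip (a point): centre of the black wheel handle: a free-spinning grip 22 mm thick, 72 mm long, along machine y (-65 to -137 mm), 45 mm from the handwheel's axis: it goes round a circle of 45 mm radius. At the top (250 mm high) at the start. A gripper on it has to lean outwards (its back towards machine -y) by about 30 degrees to clear the wheel lower down. Its x and z axes turn as it spins
- jar_next: bystander: another blue-lidded jar, 60 x 75 mm, on the table to the left of the machine; origin at its underside
- jar_white: bystander: white-lidded jar, 66 x 92 mm, on the table to the left
- jar_small: bystander: small white-lidded jar, 52 x 62 mm, on the table to the left
- labels: bystander: roll of labels, 68 x 38 mm, on the table to the right in front
- tape: bystander: roll of tape, 100 x 25 mm, on the table to the right, behind the roll of labels

How it is judged:
On the way, in this order (a step that is already met when the one before it is completed fails the run):
1. the jar's lid is centred under the stamp pad, with the handwheel still at the top (horizontal distance between jar_lid and pad_face below 0.006 m and value of joint handwheel below 0.3 rad), for 0.3 s.
2. the stamp pad is down on the centred lid (horizontal distance between jar_lid and pad_face below 0.006 m and distance between jar_lid and pad_face below 0.0085 m and value of joint handwheel above 2.2 rad), for 0.1 s.
At the end, for the whole second after the job is handed in: The handwheel has made one full turn and rests with its handle at the top again (within 0.2 rad), so that the pad is up clear of the lid, and the jar's lid is still centred under the pad (within 6 mm) (value of joint handwheel between 6.08 and 6.48 rad and velocity of joint handwheel between -0.05 and 0.05 rad/s and horizontal distance between jar_lid and pad_face below 0.006 m); the robot touches nothing.
It fails at once if the handwheel is turned away from the top while the lid is not centred under the pad (more than 10 mm off) (value of joint handwheel above 0.8 rad and horizontal distance between jar_lid and pad_face above 0.01 m).
It fails at once if the handwheel goes well past one turn (a second stroke begins) (value of joint handwheel above 6.9 rad).
It fails at once if the carriage or the jar on it is pushed by the robot (over 10 N) (contact force between any of the fingers, the arm and jar_nest above 10 N).
It fails at once if another thing on the table is moved by more than 20 mm (distance of any of jar_next, jar_white, jar_small, labels, tape from where it was at the start of the episode above 0.02 m).
It also fails if it takes over 72 s, if anything falls off the work surface, if the arm or the gripper's body presses on something with over 40 N, if the wrist force passes 120 N, or if a joint passes its speed limit or range.

### The arm

A 6-joint arm with a two-finger parallel gripper is mounted at the origin on a cart in front of the work surface, level with it; the furniture and walls round the work are solid. World frame = base frame: x ahead of the robot, y to its left, z up, the work surface at z = 0. Lengths are in m, angles in rad, forces in N, time in s.
With the tool pointing down it reaches from about 0.3 to 0.775 m from the base axis. Payload 14.6 kg.
Tool frame: the origin (TCP) lies at the very end of the fingers, on their centre line; the grasp point (between the pads) lies 19 mm behind it; z points along the fingers, y is the direction in which the jaws open and shut (so a half turn about z gives the same grasp; the last joint's range is limited). The gripper opens to 94 mm and grips with 3 to 60 N. Pads are 16 mm wide; open, the fingers measure 119 mm over their backs; the gripper's body (75 mm by 177 mm) begins 78 mm behind the grasp point.
Start: joints at [1.232, 0.3, 1.521, -0, 1.321, -0.067], TCP at [0.148, 0.53, 0.205] pointing down, gripper open.
Joint ranges: [-3.03, 3.03], [-0.79, 2.21], [0.23, 2.52], [-1.04, 4.18], [0, 3.07], [-2.55, 2.55]. Speed limits (rad/s): [2.22, 2.22, 2.57, 3.14, 3.14, 3.14].

### API

Orientations are given as [roll, pitch, yaw] about the fixed x, y, z axes, in that order (R = Rz(yaw) Ry(pitch) Rx(roll)).
In Python, from station import ctrl, eyes gives the robot as it stands.
- The arm moves only by the tool jog_arm, never from a script. Its argument "moves" is a list of rows, each a list of 3 entries, a list of its own where there are three numbers: the shift along the world's x, y, z in mm, then the turn, a rotation vector about the world's x, y, z in units of 5 degrees (1.0 is 5 degrees), then the finger opening in mm, from 0 to 94. In form: [[[tx, ty, tz], [wx, wy, wz], jaw], ...]. A call has 1 to 5 rows; each row is the pose to reach, as a shift and turn from the pose commanded when the call began; what a row does not reach only later rows make up. A row lasts 1/12 s, in which the tool goes at most 41.7 mm and 7.16 degrees, less where a joint would pass 70% of its speed; a pose out of reach is approached as far as the arm can. A call with a gripper value outside its range is refused whole. The fingers move at their own pace and stop on an object; "squeeze" is the grip in N (left out, the last holds). Time passes only in rows, so rows that repeat a pose let the fingers close. It gives the time, the measured TCP pose, the force and the opening at its end, in the units of the state.
- ctrl.get_obs(): the state, without advancing time (a new reading comes with each control period).
- eyes.camera(name): name is "side" or "top"; returns a dict with "frame" (420x560x3 uint8, red, green, blue), "vertical_fov" (degrees; the focal length in pixels is half the picture's height over the tangent of half this angle, whatever the lens; pixels are square), "cx", "cy" (the principal point, pixels), "eye" and "attitude" of the camera in the world. Camera axes: x right, y down, z forward; pixel columns grow to the right and rows downward; lengths in m; the calibration is good to about 2 mm. A picture is of the moment at which its call begins. There is no depth.
- ctrl.hand_in(): hands the job in, once; it reports no verdict.
The state is a dict: "time_s": time; "qpos": joint angles; "joint_vel": joint speeds; "tau": joint torques, N m; "ee_pos": TCP position; "eef_rot": TCP orientation; "force": force on the tool from outside, world axes, zero at the start; "moment": the same for the moment, N m; "grip_width": finger opening in m.
Only numpy, scipy, OpenCV 4.12 (cv2) and the standard library are available. Lean on these libraries where they do the work, as an engineer would, in place of code of your own. Each camera call takes 0.05 s, during which the arm holds its last target.

## Working session

There is one attempt and no reset: what is moved stays moved. The work goes in short steps, Python scripts to look and compute and a tool call to move; the robot and the scene stay as the last step left them, time stands still between calls to the robot, and variables do not carry over. Pictures are saved under pics/ and viewed, and the job is handed in when it is done.

Besides the shell and the picture viewer there is one more tool, called as a command line: name --argument value ..., lists and objects as JSON in quotes. jog_arm: Moves the arm, as the interface text tells. Its arguments: {"type":"object","properties":{"moves":{"type":"array","items":{"type":"array"}},"squeeze":{"type":"number"}},"required":["moves"]}

```bash
mkdir -p pics; cat > h.py <<'E'
from station import ctrl, eyes
import numpy as np, cv2
def snap(n,f):
    c=eyes.camera(n); cv2.imwrite('pics/'+f,cv2.cvtColor(c['frame'],cv2.COLOR_RGB2BGR)); return c
E
python3 - <<'E'
from h import *
for n in('side','top'):
    c=snap(n,n+'0.png'); print({k:v for k,v in c.items() if k!='frame'})
print(ctrl.get_obs())
E
ls
```

```text
{'vertical_fov': 47.00073987025018, 'cx': 282.35523294028707, 'cy': 206.73235784660292, 'eye': array([0.4489614 , 1.06982639, 0.92566835]), 'attitude': array([-2.20106875,  0.00686882, -3.05977889])}
{'vertical_fov': 50.553848251178785, 'cx': 280.5038653309468, 'cy': 207.56643197202555, 'eye': array([0.39844552, 0.00961875, 1.219374  ]), 'attitude': array([-3.0169427 , -0.00353985, -1.56170512])}
{'time_s': 0.1, 'qpos': array([ 1.23238161e+00,  3.00425654e-01,  1.52152345e+00, -1.47013284e-05,
        1.32068718e+00, -6.66345848e-02]), 'joint_vel': array([-0.00112998, -0.00063993, -0.00011203,  0.00065487, -0.00040475,
        0.00134753]), 'tau': array([ 1.42602825e-03, -5.32644010e+01, -3.53287446e+01,  7.09431502e-02,
        2.34705338e-02, -5.36110463e-05]), 'ee_pos': array([0.14759234, 0.52958292, 0.20493563]), 'eef_rot': array([-3.14055040e+00, -5.52814732e-05,  2.86981614e+00]), 'force': array([-0.4197636 , -0.52143049,  0.65789368]), 'moment': array([-0.0065408 , -0.0013842 , -0.04830043]), 'grip_width': 0.09381094027593817}
h.py
pics
```

View pics/side0.png

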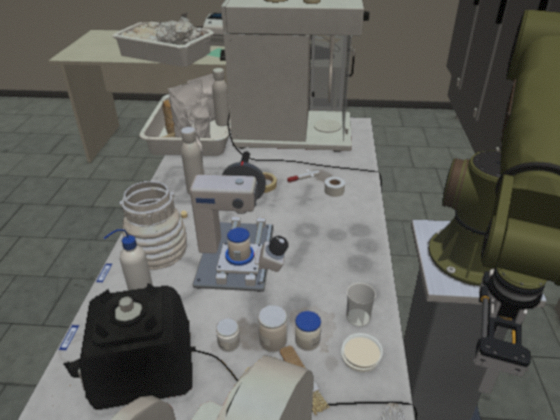

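View pics/top0.png

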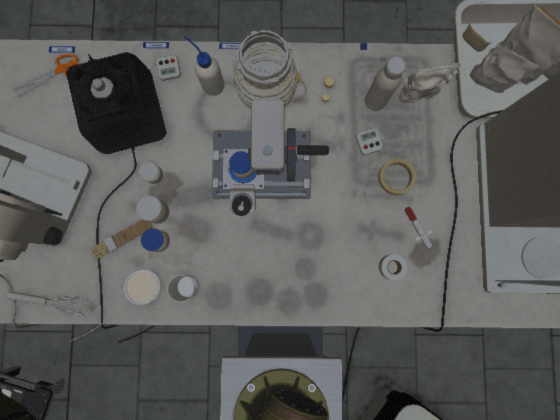

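```bash
cat >> h.py <<'E'
from scipy.spatial.transform import Rotation as Ro
def ray(c,u,v):
    f=210/np.tan(np.radians(c['vertical_fov']/2))
    d=Ro.from_euler('xyz',c['attitude']).apply([(u-c['cx'])/f,(v-c['cy'])/f,1.]); return np.array(c['eye']),d
def onz(c,u,v,z):
    e,d=ray(c,u,v); return e+d*(z-e[2])/d[2]
def proj(c,p):
    f=210/np.tan(np.radians(c['vertical_fov']/2))
    q=Ro.from_euler('xyz',c['attitude']).inv().apply(np.array(p)-c['eye']); return q[...,:2]/q[...,2:]*f+[c['cx'],c['cy']]
def tri(r1,r2):
    (a,d),(b,e)=r1,r2; s=np.linalg.lstsq(np.stack([d,-e],1),b-a,rcond=None)[0]
    p,q=a+d*s[0],b+e*s[1]; return (p+q)/2,np.linalg.norm(p-q)
def crop(c,x0,y0,x1,y1,k,f):
    im=cv2.resize(c['frame'][y0:y1,x0:x1],None,fx=k,fy=k,interpolation=cv2.INTER_CUBIC)
    cv2.imwrite('pics/'+f,cv2.cvtColor(im,cv2.COLOR_RGB2BGR))
E
python3 - <<'E'
from h import *
t=eyes.camera('top'); s=eyes.camera('side')
import pickle; pickle.dump((t,s),open('c0.pkl','wb'))
crop(t,200,85,340,225,5,'t1.png'); crop(s,180,150,310,300,4,'s1.png')
E
```

```text
(no output)
```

View pics/t1.png

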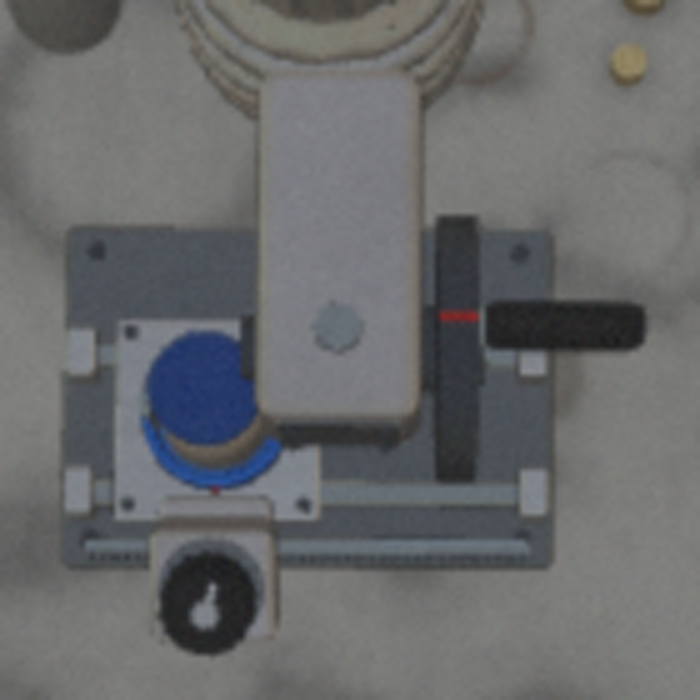

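View pics/s1.png

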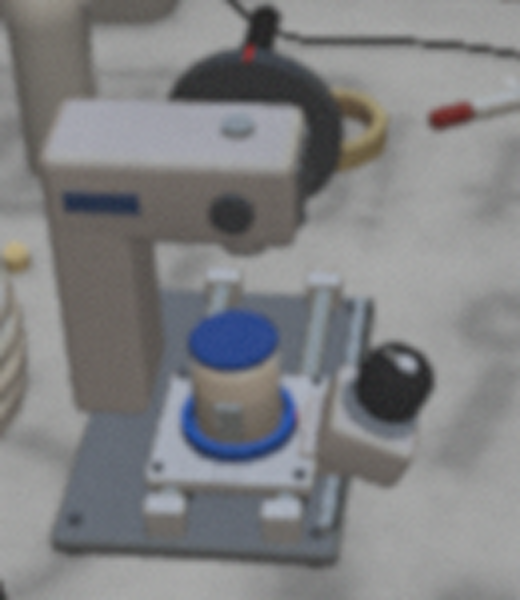

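```bash
python3 - <<'E'
from h import *
import pickle; t,s=pickle.load(open('c0.pkl','rb'))
T=lambda x,y:(200+(x+.5)/5-.5,85+(y+.5)/5-.5)
S=lambda x,y:(180+(x+.5)/4-.5,150+(y+.5)/4-.5)
mp=[];W=[]
for (x,y),m in zip([(66,229),(554,231),(554,569),(61,569)],[(115,157,22),(115,-113,22),(-75,-113,22),(-75,157,22)]):
    W.append(onz(t,*T(x,y),.022)); mp.append(m)
for (x,y),m in zip([(258,70),(420,70),(420,417),(256,417)],[(125,38,242),(125,-38,242),(-42,-38,242),(-42,38,242)]):
    W.append(onz(t,*T(x,y),.242)); mp.append(m)
for (x,y),m in zip([(485,326),(645,326)],[(0,-65,250),(0,-137,250)]):
    W.append(onz(t,*T(x,y),.250)); mp.append(m)
W=np.array(W);mp=np.array(mp)/1000
def fit(W,mp):
    a=W[:,:2];b=mp[:,:2];ac,bc=a.mean(0),b.mean(0)
    H=((b-bc).T@(a-ac));th=np.arctan2(H[0,1]-H[1,0],H[0,0]+H[1,1])
    R=np.array([[np.cos(th),-np.sin(th)],[np.sin(th),np.cos(th)]]);o=ac-R@bc
    return th,o,(a-(b@R.T+o))*1000
for sl in(slice(0,4),slice(4,8),slice(8,10),slice(0,10)):
    th,o,r=fit(W[sl],mp[sl]);print(np.degrees(th),o);
    print(r.round(1).tolist())
Mp=lambda p:np.r_[o+np.array([[np.cos(th),-np.sin(th)],[np.sin(th),np.cos(th)]])@p[:2],p[2]]
# side check
for (x,y),m in zip([(372,300),(335,563),(50,548),(268,10),(237,125)],[(-75,-113,22),(-75,157,22),(115,157,22),(0,-137,250),(0,0,242)]):
    print('side',S(x,y),proj(s,Mp(np.array(m)/1000)).round(1))
# knob: crop centre of top face (208,603), side (396,382)->centre of black
k=onz(t,*T(208,603),.0+.096+.016*.906); print('knobtop',k)
l=onz(s,*S(234,341),.127);l2=onz(t,*T(207,388),.127);print('lid',l,l2)
R=np.array([[np.cos(th),-np.sin(th)],[np.sin(th),np.cos(th)]])
for p in(k,l,l2):print('mach',(R.T@(p[:2]-o)*1000).round(1))
print('tri knob',tri(ray(t,*T(208,603)),ray(s,*S(401,370))))
E
```

```text
0.4353820363777706 [0.64829114 0.03823534]
[[0.2, 0.3], [-0.2, -0.3], [0.3, 1.0], [-0.3, -0.9]]
0.5736158615444027 [0.6492594 0.0382654]
[[-2.7, -1.0], [-2.7, 1.0], [2.7, 1.3], [2.7, -1.2]]
0.5735019667209694 [0.64964485 0.03777324]
[[0.0, -0.3], [-0.0, 0.3]]
0.5577307131983259 [0.64897364 0.03814268]
[[-0.1, 0.1], [-1.2, -0.5], [-0.7, 1.2], [-0.6, -0.6], [-2.4, -0.9], [-2.4, 1.1], [3.0, 1.4], [3.0, -1.1], [0.7, -0.6], [0.7, -0.1]]
side (272.625, 224.625) [273.8 223.7]
side (263.375, 290.375) [264.8 288.2]
side (192.125, 286.625) [192.2 284.7]
side (246.625, 152.125) [246.5 153.3]
side (238.875, 180.875) [239.6 182.5]
knobtop [0.54247127 0.10581006 0.110496  ]
lid [0.6484973  0.11124899 0.127     ] [0.64901374 0.10706187 0.127     ]
mach [-105.8   68.7]
mach [ 0.2 73.1]
mach [ 0.7 68.9]
tri knob (array([0.54164483, 0.10628219, 0.10511814]), np.float64(0.0030248107997462156))
```

```bash
cat >> h.py <<'E'
TH=np.radians(.53); O=np.array([.6490,.0382])
Rm=np.array([[np.cos(TH),-np.sin(TH),0],[np.sin(TH),np.cos(TH),0],[0,0,1]])
def M(p): return Rm@(np.array(p)/1000)+np.r_[O,0]      # machine mm -> world m
def mach(w): return Rm.T@(np.array(w)-np.r_[O,0])*1000
ax=np.array([-.423,0,.906])
def plan(p,R,obs=None):
    o=obs or ctrl.get_obs(); R0=Ro.from_euler('xyz',o['eef_rot'])
    d=(np.array(p)-o['ee_pos'])*1000; w=(R*R0.inv()).as_rotvec()
    print('shift',d.round(1),'turn(5deg)',(np.degrees(w)/5).round(2),'rows',max(np.linalg.norm(d)/41.7,np.degrees(np.linalg.norm(w))/7.16).round(1))
def Rknob(phi):
    z=Rm@-ax; y=Rm@np.array([.906,0,.423]); z/=np.linalg.norm(z); x=np.cross(y,z)
    return Ro.from_matrix(np.stack([x,y,z],1))*Ro.from_rotvec([0,0,phi])
def knobtcp(c,out=0): # out mm along axis
    return M(np.array([-107,75-c,96])+ax*(out-19))
def st():
    o=ctrl.get_obs(); print(o['time_s'],'ee',o['ee_pos'].round(4),o['eef_rot'].round(3),'q',o['qpos'].round(2),'F',o['force'].round(1),'M',o['moment'].round(2),'w',round(o['grip_width'],4)); return o
E
python3 - <<'E'
from h import *
import pickle; t,s=pickle.load(open('c0.pkl','rb'))
for n,c,(x0,y0,x1,y1) in(('t',t,(225,185,260,220)),('s',s,(262,230,295,262))):
    g=c['frame'][y0:y1,x0:x1].max(2); m=(g<60).astype(np.uint8)
    n_,lab,stt,cen=cv2.connectedComponentsWithStats(m); i=1+np.argmax(stt[1:,4]); print(n,stt[i]+[x0,y0,0,0,0],cen[i]+[x0,y0])
    for cc in(0,3,5):
        P=[]
        for h in(6-27,16):
            b=np.array([-107,75-cc,96])+ax*(h if h>0 else -21)
            for a in np.linspace(0,6.28,40):
                P.append(M(b+24*(np.cos(a)*np.array([0,1,0])+np.sin(a)*np.array([.906,0,.423]))))
        q=proj(c,np.array(P)); print(cc,q.min(0).round(1),q.max(0).round(1),q.mean(0).round(1))
a,b=(np.array(x) for x in ((0,0),(0,0)))
plan(knobtcp(5,110),Rknob(-1.8)); print(knobtcp(5,110))
for n,uv,z in(('next',(153,240),.075),('white',(150,208),.092)): print(n,onz(t,*uv,z))
E
```

```text
t [232 195  19  21 264] [241.03409091 205.01515152]
0 [229.1 195. ] [249.1 217.3] [239.  206.1]
3 [230.2 195. ] [250.3 217.3] [240.2 206.1]
5 [231. 195.] [251.  217.3] [241.  206.1]
s [269 238  18  17 203] [277.08866995 246.8226601 ]
0 [267.7 235.3] [290.2 258.4] [278.9 247. ]
3 [267.8 234.6] [290.2 257.6] [279.  246.2]
5 [267.9 234.1] [290.3 257.1] [279.  245.7]
shift [ 355.3 -422.8  -26.6] turn(5deg) [-1.22 -4.91  5.76] rows 13.3
[0.50286572 0.10685118 0.178446  ]
next [0.45483195 0.3334348  0.075     ]
white [0.53544601 0.33991731 0.092     ]
```

jog_arm --moves '[[[30,-30,0],[-0.3,-0.8,1],94],[[60,-62,0],[-0.5,-1.8,2],94],[[88,-95,0],[-0.8,-2.6,3],94],[[115,-127,0],[-1,-3.5,4],94],[[142,-160,0],[-1.2,-4.2,5],94]]' --squeeze 45

```text
time_s: 0.62
ee_pos: [0.2867, 0.3729, 0.2053]
eef_rot: [-3.049, 0.371, -2.949]
force: [1.6, 0.3, 0.2]
grip_width: 0.0944
```

```bash
python3 - <<'E'
from h import *
st(); plan(knobtcp(4,110),Rknob(-1.8))
E
```

```text
0.6167 ee [0.2867 0.3729 0.2053] [-3.049  0.371 -2.949] q [ 1.03  0.03  1.88 -0.38  1.07 -0.56] F [1.6 0.3 0.2] M [0.09 0.16 0.04] w 0.0944
shift [ 216.2 -265.   -26.9] turn(5deg) [-0.   -0.63  0.72] rows 8.2
```

jog_arm --moves '[[[25,-30,0],[0,-0.1,0.1],94],[[50,-60,0],[0,-0.2,0.2],94],[[75,-90,0],[0,-0.3,0.3],94],[[100,-122,0],[0,-0.4,0.5],94],[[125,-154,0],[0,-0.6,0.7],94]]'

```text
time_s: 1.03
ee_pos: [0.4119, 0.2186, 0.2058]
eef_rot: [-3.04, 0.421, -2.888]
force: [0.8, 1.1, 0.5]
grip_width: 0.0939
```

jog_arm --moves '[[[20,-24,-3],[0,0,0],94],[[45,-55,-8],[0,0,0],94],[[70,-85,-15],[0,0,0],94],[[90,-110,-24],[0,0,0],94],[[90,-110,-24],[0,0,0],94]]'

```text
time_s: 1.45
ee_pos: [0.5027, 0.1063, 0.1799]
eef_rot: [-3.04, 0.417, -2.893]
force: [0.2, 0.2, -0.3]
grip_width: 0.0941
```

```bash
python3 - <<'E'
from h import *
st(); plan(knobtcp(4,110),Rknob(-1.8)); plan(knobtcp(4,50),Rknob(-1.8)); plan(knobtcp(4,4),Rknob(-1.8))
t=snap('top','t2.png');s=snap('side','s2.png');crop(t,190,100,340,240,4,'t2c.png'); crop(s,180,130,330,290,4,'s2c.png')
E
```

```text
1.45 ee [0.5027 0.1063 0.1799] [-3.04   0.417 -2.893] q [ 0.18  0.02  1.96 -0.11  0.73 -1.56] F [ 0.2  0.2 -0.3] M [0.06 0.2  0.02] w 0.0941
shift [ 0.1  1.6 -1.5] turn(5deg) [-0.02 -0.09  0.13] rows 0.1
shift [ 25.5   1.8 -55.8] turn(5deg) [-0.02 -0.09  0.13] rows 1.5
shift [ 45.    2.  -97.5] turn(5deg) [-0.02 -0.09  0.13] rows 2.6
```

View pics/t2c.png

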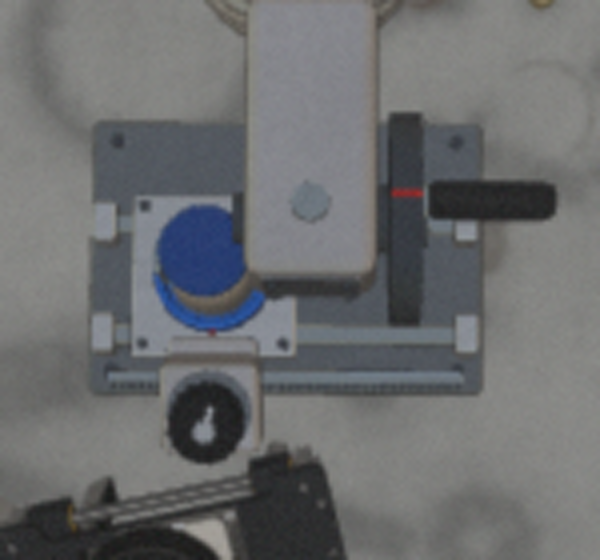

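View pics/s2c.png

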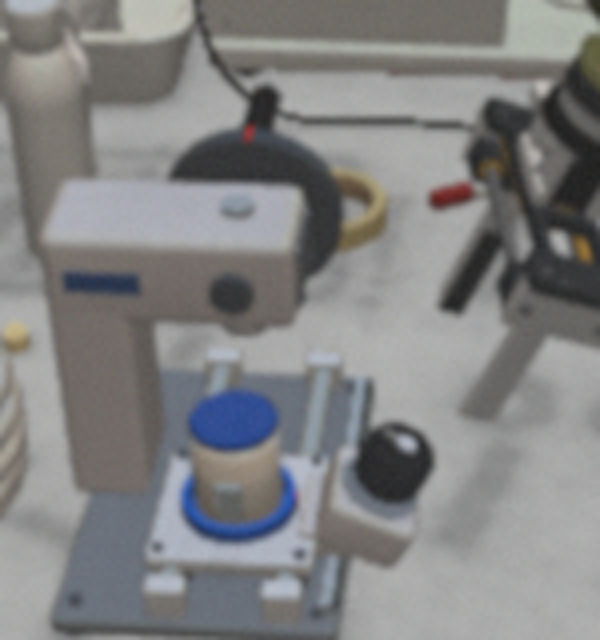

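jog_arm --moves '[[[13,1,-28],[0,-0.1,0.1],94],[[26,2,-56],[0,-0.1,0.1],94],[[36,2,-78],[0,-0.1,0.1],94],[[45,2,-97],[0,-0.1,0.1],94],[[45,2,-97],[0,-0.1,0.1],94]]'

```text
time_s: 1.97
ee_pos: [0.5449, 0.1132, 0.0813]
eef_rot: [-3.038, 0.423, -2.878]
force: [-0.3, 0.0, -0.2]
grip_width: 0.0937
```

```bash
python3 - <<'E'
from h import *
st(); plan(knobtcp(4,4),Rknob(-1.8))
t=snap('top','t3.png');s=snap('side','s3.png');crop(t,190,100,340,240,4,'t3c.png'); crop(s,180,130,330,290,4,'s3c.png')
E
```

```text
1.9667 ee [0.5449 0.1132 0.0813] [-3.038  0.423 -2.878] q [ 0.17  0.27  1.95 -0.14  0.49 -1.53] F [-0.3  0.  -0.2] M [0.03 0.19 0.02] w 0.0937
shift [ 2.8 -4.9  1.1] turn(5deg) [-0.02 -0.03 -0.03] rows 0.1
```

View pics/t3c.png

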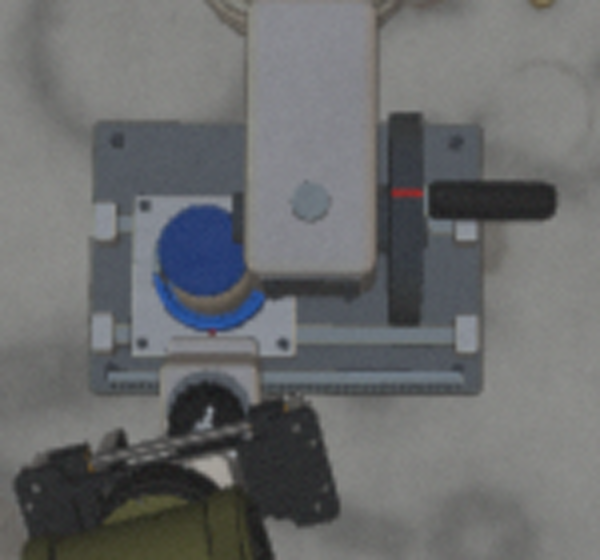

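View pics/s3c.png

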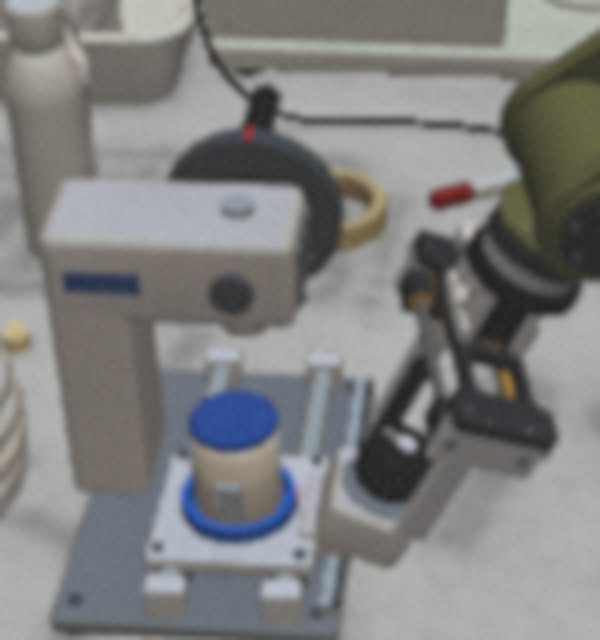

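jog_arm --moves '[[[3,-5,1],[0,0,0],94],[[3,-5,1],[0,0,0],94]]'

```text
time_s: 2.23
ee_pos: [0.5497, 0.1073, 0.0875]
eef_rot: [-3.037, 0.43, -2.879]
force: [-0.2, -0.2, 0.7]
grip_width: 0.0938
```

```bash
python3 - <<'E'
from h import *
st(); plan(knobtcp(4,4),Rknob(-1.8))
E
```

```text
2.2333 ee [0.5497 0.1073 0.0875] [-3.037  0.43  -2.879] q [ 0.16  0.26  1.95 -0.12  0.5  -1.56] F [-0.2 -0.2  0.7] M [-0.01  0.12 -0.02] w 0.0938
shift [-2.   1.  -5.1] turn(5deg) [-0.03  0.06 -0.02] rows 0.1
```

jog_arm --moves '[[[0,0,0],[0,0,0],94],[[0,0,0],[0,0,0],94],[[0,0,0],[0,0,0],94]]'

```text
time_s: 2.48
ee_pos: [0.5491, 0.1072, 0.086]
eef_rot: [-3.037, 0.428, -2.88]
force: [1.0, 0.6, 0.2]
grip_width: 0.094
```

```bash
python3 - <<'E'
from h import *
st(); plan(knobtcp(4,4),Rknob(-1.8))
E
```

```text
2.4833 ee [0.5491 0.1072 0.086 ] [-3.037  0.428 -2.88 ] q [ 0.16  0.26  1.95 -0.13  0.5  -1.56] F [1.  0.6 0.2] M [ 0.06  0.17 -0.05] w 0.094
shift [-1.4  1.  -3.6] turn(5deg) [-0.03  0.04 -0.02] rows 0.1
```

jog_arm --moves '[[[-1.5,1,-3.5],[0,0,0],94],[[-1.5,1,-3.5],[0,0,0],94],[[-1.5,1,-3.5],[0,0,0],60],[[-1.5,1,-3.5],[0,0,0],50],[[-1.5,1,-3.5],[0,0,0],40]]' --squeeze 30

```text
time_s: 2.9
ee_pos: [0.5475, 0.1082, 0.0819]
eef_rot: [-3.038, 0.427, -2.88]
force: [0.4, -0.2, 0.4]
grip_width: 0.0773
```

jog_arm --moves '[[[0,0,0],[0,0,0],40],[[0,0,0],[0,0,0],40],[[0,0,0],[0,0,0],40]]' --squeeze 40

```text
time_s: 3.15
ee_pos: [0.5475, 0.1082, 0.082]
eef_rot: [-3.038, 0.427, -2.88]
force: [-0.2, -0.1, 0.5]
grip_width: 0.0574
```

```bash
python3 - <<'E'
from h import *
st(); plan(knobtcp(4,4),Rknob(-1.8))
z=Rm@-ax; print('axis per 5deg',z, 'travel per 5deg mm',20*np.radians(5), Rm@[0,-1,0])
E
```

```text
3.15 ee [0.5475 0.1082 0.082 ] [-3.038  0.427 -2.88 ] q [ 0.16  0.27  1.95 -0.13  0.49 -1.55] F [-0.2 -0.1  0.5] M [0.05 0.18 0.01] w 0.0574
shift [0.2 0.1 0.5] turn(5deg) [-0.02  0.03 -0.02] rows 0.0
axis per 5deg [ 0.4229819  0.0039128 -0.906    ] travel per 5deg mm 1.7453292519943295 [ 0.00925011 -0.99995722  0.        ]
```

Excellent alignment; keep closing.

jog_arm --moves '[[[0,0,0],[0,0,0],30],[[0,0,0],[0,0,0],30],[[0,0,0],[0,0,0],30],[[0,0,0],[0,0,0],30]]'

```text
time_s: 3.48
ee_pos: [0.5484, 0.1072, 0.0825]
eef_rot: [-3.036, 0.429, -2.879]
force: [6.3, -11.6, 0.9]
grip_width: 0.0475
```

```bash
python3 - <<'E'
from h import *
st()
E
```

```text
3.4833 ee [0.5484 0.1072 0.0825] [-3.036  0.429 -2.879] q [ 0.16  0.27  1.95 -0.13  0.49 -1.55] F [  6.3 -11.6   0.9] M [-1.87 -0.69 -0.52] w 0.0475
```

jog_arm --moves '[[[1,-1.5,0.5],[0,0,0],30],[[1,-3,0.5],[0.42,0,-0.91],30],[[1,-5,0.5],[0.93,0.01,-1.99],30],[[1,-7.1,0.5],[1.44,0.01,-3.08],30],[[1,-9.2,0.5],[1.95,0.02,-4.17],30]]'

```text
time_s: 3.9
ee_pos: [0.5485, 0.0992, 0.0825]
eef_rot: [3.057, 0.432, 2.956]
force: [-0.7, 1.8, 0.4]
grip_width: 0.0475
```

```bash
cat >> h.py <<'E'
def phi():
    o=ctrl.get_obs(); r=(Rknob(0).inv()*Ro.from_euler('xyz',o['eef_rot'])).as_rotvec(); p=mach(o['ee_pos']); return r,p
E
python3 - <<'E'
from h import *
st(); r,p=phi(); print('phi',r.round(3),'mach',p.round(1),'axis-pt', (p+19*ax).round(1))
E
```

```text
3.9 ee [0.5485 0.0992 0.0825] [3.057 0.432 2.956] q [ 0.14  0.26  1.96 -0.11  0.49 -1.18] F [-0.7  1.8  0.4] M [0.44 0.16 0.64] w 0.0475
phi [-4.000e-03 -1.000e-03 -1.394e+00] mach [-99.9  61.9  82.5] axis-pt [-107.9   61.9   99.8]
```

jog_arm --moves '[[[0,-2.3,0],[0.57,0,-1.22],30],[[0,-4.7,0],[1.14,0.01,-2.45],30],[[0,-7.1,0],[1.71,0.02,-3.67],30],[[0,-9.4,0],[2.28,0.02,-4.89],30],[[0,-11.8,0],[2.86,0.03,-6.12],30]]'

```text
time_s: 4.32
ee_pos: [0.5488, 0.0877, 0.0827]
eef_rot: [2.824, 0.312, 2.334]
force: [2.7, 5.0, -1.5]
grip_width: 0.0475
```

```bash
python3 - <<'E'
from h import *
st(); r,p=phi(); print('phi',r.round(3),'mach',p.round(1),'axis-pt', (p+19*ax).round(1))
E
```

```text
4.3167 ee [0.5488 0.0877 0.0827] [2.824 0.312 2.334] q [ 0.11  0.26  1.96 -0.09  0.48 -0.63] F [ 2.7  5.  -1.5] M [ 0.96 -0.32  0.75] w 0.0475
phi [-0.004 -0.001 -0.804] mach [-99.7  50.4  82.7] axis-pt [-107.8   50.4   99.9]
```

jog_arm --moves '[[[0,-2.3,0],[0.57,0,-1.22],30],[[0,-4.7,0],[1.14,0.01,-2.45],30],[[0,-7.1,0],[1.71,0.02,-3.67],30],[[0,-9.4,0],[2.28,0.02,-4.89],30],[[0,-11.8,0],[2.86,0.03,-6.12],30]]'

```text
time_s: 4.73
ee_pos: [0.5493, 0.076, 0.0829]
eef_rot: [2.709, 0.092, 1.774]
force: [7.3, 6.9, -4.7]
grip_width: 0.0473
```

```bash
python3 - <<'E'
from h import *
st(); r,p=phi(); print('phi',r.round(3),'mach',p.round(1),'axis-pt', (p+19*ax).round(1))
E
```

```text
4.7333 ee [0.5493 0.076  0.0829] [2.709 0.092 1.774] q [ 0.09  0.26  1.97 -0.07  0.48 -0.08] F [ 7.3  6.9 -4.7] M [ 0.98 -0.99  0.75] w 0.0473
phi [-0.005 -0.001 -0.215] mach [-99.4  38.7  82.9] axis-pt [-107.4   38.7  100.1]
```

jog_arm --moves '[[[0,-2.3,0],[0.57,0,-1.22],30],[[0,-4.7,0],[1.14,0.01,-2.45],30],[[0,-7.1,0],[1.71,0.02,-3.67],30],[[0,-9.4,0],[2.28,0.02,-4.89],30],[[0,-11.8,0],[2.86,0.03,-6.12],30]]'

```text
time_s: 5.15
ee_pos: [0.5498, 0.0641, 0.0831]
eef_rot: [2.727, -0.156, 1.238]
force: [11.8, 5.7, -6.9]
grip_width: 0.0476
```

```bash
python3 - <<'E'
from h import *
st(); r,p=phi(); print('phi',r.round(3),'mach',p.round(1),'axis-pt', (p+19*ax).round(1))
E
```

```text
5.15 ee [0.5498 0.0641 0.0831] [ 2.727 -0.156  1.238] q [ 0.06  0.25  1.97 -0.05  0.48  0.47] F [11.8  5.7 -6.9] M [ 0.58 -1.44  0.64] w 0.0476
phi [-0.005 -0.001  0.375] mach [-99.   26.9  83.1] axis-pt [-107.    26.9  100.3]
```

jog_arm --moves '[[[0.5,-2.2,-0.5],[0.57,0,-1.22],30],[[1,-4.5,-1],[1.14,0.01,-2.45],30],[[1,-6.8,-1],[1.71,0.02,-3.67],30],[[1,-9.2,-1],[2.28,0.02,-4.89],30],[[1,-11.5,-1],[2.86,0.03,-6.12],30]]'

```text
time_s: 5.57
ee_pos: [0.5504, 0.0522, 0.0831]
eef_rot: [2.878, -0.356, 0.663]
force: [-8.2, -2.1, 16.2]
grip_width: 0.0475
```

```bash
python3 - <<'E'
from h import *
st(); r,p=phi(); print('phi',r.round(3),'mach',p.round(1),'axis-pt', (p+19*ax).round(1))
E
```

```text
5.5667 ee [0.5504 0.0522 0.0831] [ 2.878 -0.356  0.663] q [ 0.03  0.25  1.97 -0.03  0.48  1.01] F [-8.2 -2.1 16.2] M [-0.9   0.29  0.09] w 0.0475
phi [-0.003 -0.001  0.964] mach [-98.5  14.9  83.1] axis-pt [-106.5   14.9  100.3]
```

jog_arm --moves '[[[0,-2.2,0],[0.57,0,-1.22],30],[[0,-4.5,0],[1.14,0.01,-2.45],30],[[0,-7,0],[1.71,0.02,-3.67],30],[[0,-9.4,0],[2.28,0.02,-4.89],30],[[0,-9.4,0],[2.28,0.02,-4.89],30]]'

```text
time_s: 5.98
ee_pos: [0.5505, 0.0421, 0.0831]
eef_rot: [3.077, -0.434, 0.156]
force: [-7.5, -3.1, 16.7]
grip_width: 0.0476
```

```bash
python3 - <<'E'
from h import *
st(); r,p=phi(); print('phi',r.round(3),'mach',p.round(1),'axis-pt', (p+19*ax).round(1))
t=snap('top','t4.png');s=snap('side','s4.png');crop(t,190,100,340,240,4,'t4c.png'); crop(s,180,150,310,300,4,'s4c.png')
import pickle; pickle.dump((t,s),open('c4.pkl','wb'))
E
```

```text
5.9833 ee [0.5505 0.0421 0.0831] [ 3.077 -0.434  0.156] q [ 0.01  0.25  1.97 -0.01  0.48  1.45] F [-7.5 -3.1 16.7] M [-1.09  0.39 -0.79] w 0.0476
phi [-3.000e-03 -1.000e-03  1.438e+00] mach [-98.5   4.8  83.1] axis-pt [-106.5    4.8  100.3]
```

View pics/t4c.png

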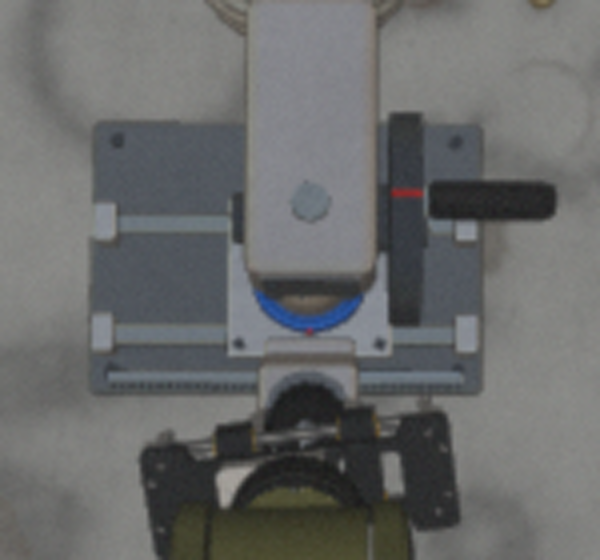

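View pics/s4c.png

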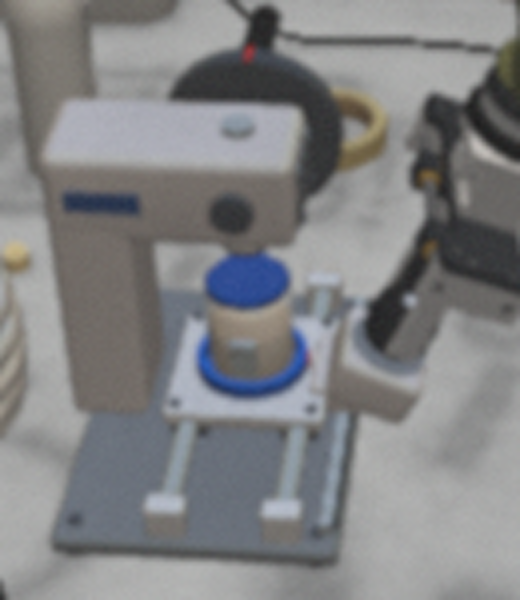

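```bash
python3 - <<'E'
from h import *
import pickle; t,s=pickle.load(open('c4.pkl','rb')); t0,s0=pickle.load(open('c0.pkl','rb'))
T=lambda x,y:(190+(x+.5)/4-.5,100+(y+.5)/4-.5)
S=lambda x,y:(180+(x+.5)/4-.5,150+(y+.5)/4-.5)
for n,p,z in(('plL',T(228,300),.052),('plR',T(391,300),.052),('red',T(309,331),.06)):
    print(n,mach(onz(t,*p,z)).round(1))
for n,c,p in(('lid side',s,S(249,279)),('lid0',s0,S(234,341))): print(n,mach(onz(c,*p,.127)).round(1))
# lid & nest blobs by colour, side view
for c in(s0,s):
    hsv=cv2.cvtColor(c['frame'],cv2.COLOR_RGB2HSV); m=cv2.inRange(hsv,(105,120,40),(125,255,255)); m[:,:225]=0;m[:,262:]=0;m[:210]=0;m[255:]=0
    n,l,st_,ce=cv2.connectedComponentsWithStats(m); 
    for i in range(1,n):
        if st_[i,4]>30: b=st_[i];print(b,'lid?',mach(onz(c,b[0]+b[2]/2-.5,b[1]+b[3]/2-.5,.127)).round(1),mach(onz(c,b[0]+b[2]/2-.5,b[1]+b[3]/2-.5,.06)).round(1))
# nest red in top
for c in(t0,t):
    f=c['frame'].astype(int); r=(f[...,0]-np.maximum(f[...,1],f[...,2])); 
    sub=r[175:190,225:285]; ys,xs=np.where(sub>25); w=sub[ys,xs]
    if len(xs): u,v=225+(xs*w).sum()/w.sum(),175+(ys*w).sum()/w.sum(); print('red',u,v,mach(onz(c,u,v,.058)).round(1))
# plate edges subpixel from row 182..184
for c in(t0,t):
    row=c['frame'][179:181].mean((0,2)); g=np.diff(row)
    for a in np.argsort(-abs(g))[:6]: pass
    print([(int(i),round(float(g[i]),0)) for i in range(215,320) if abs(g[i])>10])
E
```

```text
plL [-15.9  60.   52. ]
plR [-15.9 -48.8  52. ]
red [-38.4   5.7  60. ]
lid side [ -0.3   6.9 127. ]
lid0 [  0.2  73.1 127. ]
[227 228  22  14 236] lid? [  2.   71.6 127. ] [18.2 -9.1 60. ]
[232 214  20  13 201] lid? [  0.3   9.7 127. ] [ 16.3 -76.2  60. ]
[230 233  26  16 126] lid? [-14.3  94.8 127. ] [ 0.4 16.1 60. ]
red 267.0 183.0 [-39.7   5.4  58. ]
[(217, -38.0), (218, -11.0), (222, 47.0), (232, -19.0), (233, -16.0), (251, 18.0), (252, 17.0), (253, 14.0), (263, -38.0), (286, -30.0), (294, 25.0), (303, 45.0), (308, -27.0), (309, -20.0), (310, 18.0)]
[(217, -41.0), (246, 44.0), (256, -17.0), (257, -19.0), (276, 26.0), (277, 24.0), (286, -68.0), (287, -20.0), (294, 25.0), (303, 45.0), (308, -30.0), (309, -24.0), (310, 23.0)]
```

jog_arm --moves '[[[0,-1.7,0],[0.42,0,-0.91],30],[[0,-3.5,0],[0.84,0.01,-1.81],30],[[0,-5.4,0],[1.31,0.01,-2.81],30],[[0,-5.4,0],[1.31,0.01,-2.81],30]]'

```text
time_s: 6.42
ee_pos: [0.5504, 0.0366, 0.0831]
eef_rot: [-3.081, -0.434, -0.14]
force: [-7.0, -7.0, 16.4]
grip_width: 0.0474
```

```bash
python3 - <<'E'
from h import *
st(); r,p=phi(); print('phi',r.round(3),'mach',p.round(1),'axis-pt', (p+19*ax).round(1))
t=eyes.camera('top');s=eyes.camera('side')
crop(t,200,85,340,225,5,'t5c.png');crop(s,180,150,310,300,4,'s5c.png')
row=t['frame'][179:181].mean((0,2)); g=np.diff(row)
print([(int(i),round(float(g[i]),0)) for i in range(215,320) if abs(g[i])>10])
f=t['frame'].astype(int); r=(f[...,0]-np.maximum(f[...,1],f[...,2])); 
sub=r[175:190,225:285]; ys,xs=np.where(sub>15); w=sub[ys,xs]
if len(xs): u,v=225+(xs*w).sum()/w.sum(),175+(ys*w).sum()/w.sum(); print('red',u,v,mach(onz(t,u,v,.058)).round(1))
print(mach(onz(t,250,180,.052)),mach(onz(t,290,180,.052)),mach(onz(t,217.5,180,.022)),mach(onz(t,309.5,180,.022)))
E
```

```text
6.4167 ee [0.5504 0.0366 0.0831] [-3.081 -0.434 -0.14 ] q [-0.    0.25  1.97  0.    0.48  1.69] F [-7.  -7.  16.4] M [-1.71  0.5  -0.97] w 0.0474
phi [-3.000e-03 -1.000e-03  1.706e+00] mach [-98.6  -0.7  83.1] axis-pt [-106.6   -0.7  100.3]
[(217, -42.0), (248, 44.0), (258, -19.0), (259, -21.0), (278, 30.0), (279, 19.0), (286, -70.0), (287, -17.0), (294, 31.0), (303, 46.0), (308, -28.0), (309, -20.0), (310, 18.0)]
red 269.0 182.59183673469389 [-38.6   0.1  58. ]
[-30.50540766  50.8801921   52.        ] [-30.45112048 -55.75048469  52.        ] [-24.88912799 141.6744899   22.        ] [ -24.76107216 -109.85228223   22.        ]
```

View pics/t5c.png

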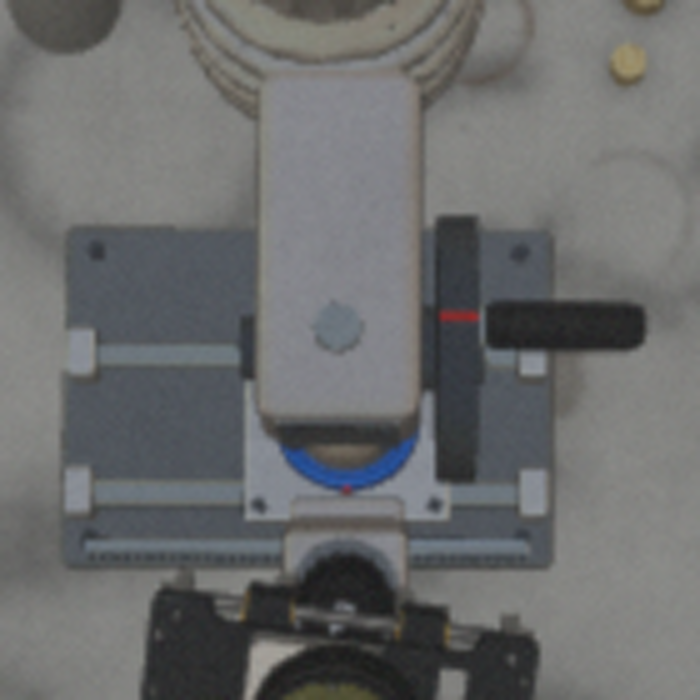

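View pics/s5c.png

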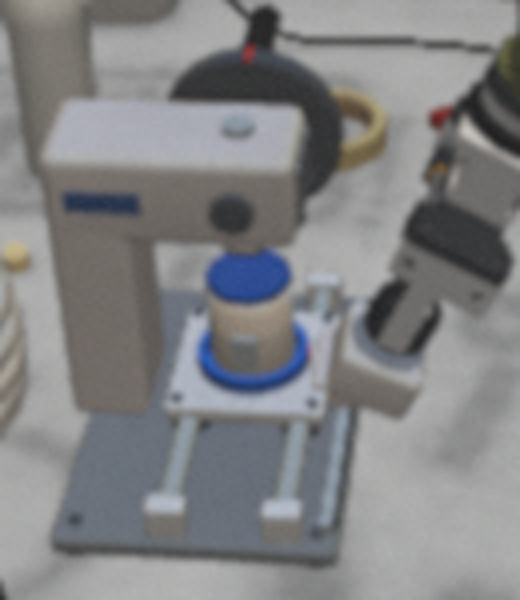

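jog_arm --moves '[[[0,0,0],[0,0,0],70],[[0,0,0],[0,0,0],80],[[0,0,0],[0,0,0],94],[[0,0,0],[0,0,0],94],[[0,0,0],[0,0,0],94]]'

```text
time_s: 6.93
ee_pos: [0.5494, 0.0374, 0.0812]
eef_rot: [-3.083, -0.431, -0.134]
force: [0.0, 0.6, 0.4]
grip_width: 0.0773
```

```bash
python3 - <<'E'
from h import *
st()
E
```

```text
6.9333 ee [0.5494 0.0374 0.0812] [-3.083 -0.431 -0.134] q [0.   0.25 1.97 0.   0.48 1.69] F [0.  0.6 0.4] M [-0.02  0.33  0.  ] w 0.0773
```

jog_arm --moves '[[[0,0,0],[0,0,0],94],[[-4,0,9],[0,0,0],94],[[-17,0,36],[0,0,0],94],[[-33,0,70],[0,0,0],94],[[-47,0,100],[0,0,0],94]]'

```text
time_s: 7.35
ee_pos: [0.5013, 0.0373, 0.1831]
eef_rot: [-3.083, -0.431, -0.134]
force: [-0.2, 0.2, 0.8]
grip_width: 0.0938
```

```bash
python3 - <<'E'
from h import *
st()
t=eyes.camera('top');s=eyes.camera('side')
crop(t,200,85,340,225,5,'t6c.png');crop(s,180,150,310,300,4,'s6c.png')
import pickle; pickle.dump((t,s),open('c6.pkl','wb'))
row=t['frame'][179:181].mean((0,2)); g=np.diff(row)
print([(int(i),round(float(g[i]),0)) for i in range(215,320) if abs(g[i])>10])
f=t['frame'].astype(int); r=(f[...,0]-np.maximum(f[...,1],f[...,2])); 
sub=r[175:190,225:285]; ys,xs=np.where(sub>15); w=sub[ys,xs]
if len(xs): u,v=225+(xs*w).sum()/w.sum(),175+(ys*w).sum()/w.sum(); print('red',u,v,mach(onz(t,u,v,.058)).round(1))
c=s;hsv=cv2.cvtColor(c['frame'],cv2.COLOR_RGB2HSV); m=cv2.inRange(hsv,(105,120,40),(125,255,255)); m[:,:225]=0;m[:,262:]=0;m[:205]=0;m[255:]=0
n,l,st_,ce=cv2.connectedComponentsWithStats(m); 
for i in range(1,n):
        if st_[i,4]>30: b=st_[i];print(b,'lid?',mach(onz(c,b[0]+b[2]/2-.5,b[1]+b[3]/2-.5,.127)).round(1),mach(onz(c,b[0]+b[2]/2-.5,b[1]+b[3]/2-.5,.06)).round(1))
E
```

```text
7.35 ee [0.5013 0.0373 0.1831] [-3.083 -0.431 -0.134] q [ 0.   -0.01  2.    0.    0.72  1.69] F [-0.2  0.2  0.8] M [-0.07  0.26  0.04] w 0.0938
[(217, -42.0), (248, 48.0), (258, -20.0), (259, -18.0), (278, 26.0), (279, 21.0), (286, -67.0), (287, -19.0), (294, 26.0), (303, 46.0), (308, -28.0), (309, -24.0), (310, 21.0)]
red 269.0 182.6046511627907 [-38.6   0.1  58. ]
[232 213  20  12 190] lid? [  1.2   3.  127. ] [ 17.3 -83.4  60. ]
[230 232  27  16 122] lid? [-15.1  90.8 127. ] [-0.4 11.7 60. ]
```

View pics/t6c.png

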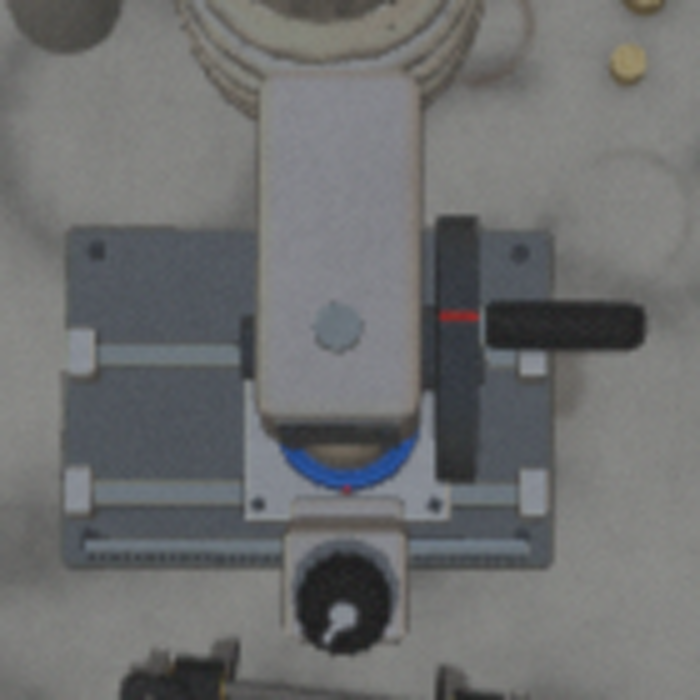

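```bash
cat >> h.py <<'E'
LEAN=np.radians(30); HY=-108
def Rh():
    z=Rm@np.array([0,np.sin(LEAN),-np.cos(LEAN)]); y=Rm@np.array([1.,0,0]); return Ro.from_matrix(np.stack([np.cross(y,z),y,z],1))
def htcp(a,back=0,dx=.7): # handle angle a
    return M(np.array([dx+45*np.sin(a),HY,205+45*np.cos(a)])+(19-back)*np.array([0,np.sin(LEAN),-np.cos(LEAN)]))
E
python3 - <<'E'
from h import *
print(htcp(0),htcp(0,100)); p=htcp(0,100); plan(p,Rh()); plan(p-[.13,0,0],Rh())
E
```

```text
[ 0.65061111 -0.06028931  0.23354552] [ 0.65107361 -0.11028717  0.32014806]
shift [ 148.1 -147.7  133.2] turn(5deg) [ 0.21 -1.27 19.31] rows 13.5
shift [  18.1 -147.7  133.2] turn(5deg) [ 0.21 -1.27 19.31] rows 13.5
```

jog_arm --moves '[[[0,-10,25],[0,-0.1,1.35],94],[[0,-25,55],[0,-0.2,2.7],94],[[0,-45,85],[0,-0.3,4.1],94],[[0,-65,110],[0.1,-0.4,5.5],94],[[0,-85,130],[0.1,-0.45,6.9],94]]'

```text
time_s: 7.87
ee_pos: [0.5023, -0.0439, 0.3083]
eef_rot: [-3.08, -0.463, 0.35]
force: [-0.1, -0.1, -0.0]
grip_width: 0.0937
```

```bash
python3 - <<'E'
from h import *
st(); p=htcp(0,100); plan(p-[.13,0,0],Rh())
E
```

```text
7.8667 ee [ 0.5023 -0.0439  0.3083] [-3.08  -0.463  0.35 ] q [-0.34 -0.08  1.77  0.37  1.15  0.76] F [-0.1 -0.1 -0. ] M [-0.08  0.28  0.02] w 0.0937
shift [ 18.8 -66.4  11.8] turn(5deg) [ 0.23 -0.97 13.76] rows 9.6
```

jog_arm --moves '[[[4,-12,2],[0,-0.1,1.3],94],[[8,-25,5],[0,-0.2,2.6],94],[[12,-40,8],[0,-0.3,3.9],94],[[16,-54,10],[0.1,-0.4,5.2],94],[[18,-66,12],[0.1,-0.5,6.5],94]]'

```text
time_s: 8.28
ee_pos: [0.5208, -0.1111, 0.3185]
eef_rot: [-3.1, -0.502, 0.924]
force: [-1.1, 1.5, 0.3]
grip_width: 0.0942
```

```bash
python3 - <<'E'
from h import *
st(); p=htcp(0,100); plan(p-[.13,0,0],Rh())
E
```

```text
8.2833 ee [ 0.5208 -0.1111  0.3185] [-3.1   -0.502  0.924] q [-0.53  0.14  1.53  0.51  1.47  0.05] F [-1.1  1.5  0.3] M [-0.21  0.26  0.01] w 0.0942
shift [0.3 0.8 1.7] turn(5deg) [ 0.11 -0.48  7.28] rows 5.1
```

jog_arm --moves '[[[0,0,2],[0,-0.1,1.3],94],[[0,1,2],[0,-0.2,2.6],94],[[0,1,2],[0.1,-0.3,4],94],[[0,1,2],[0.1,-0.4,5.4],94],[[0,1,2],[0.1,-0.45,6.8],94]]'

```text
time_s: 8.7
ee_pos: [0.5206, -0.1092, 0.3203]
eef_rot: [-3.138, -0.523, 1.537]
force: [-0.5, -0.2, 0.2]
grip_width: 0.0943
```

```bash
python3 - <<'E'
from h import *
st(); p=htcp(0,100); plan(p,Rh())
E
```

```text
8.7 ee [ 0.5206 -0.1092  0.3203] [-3.138 -0.523  1.537] q [-0.51  0.3   1.33  0.47  1.74 -0.45] F [-0.5 -0.2  0.2] M [-0.31  0.12  0.02] w 0.0943
shift [ 1.305e+02 -1.100e+00 -1.000e-01] turn(5deg) [ 0.01 -0.04  0.47] rows 3.1
```

jog_arm --moves '[[[30,0,0],[0,0,0.2],94],[[65,0,0],[0,0,0.4],94],[[100,-1,0],[0,0,0.5],94],[[130,-1,0],[0,0,0.5],94],[[130,-1,0],[0,0,0.5],94]]'

```text
time_s: 9.12
ee_pos: [0.654, -0.1092, 0.3168]
eef_rot: [-3.134, -0.524, 1.574]
force: [-1.2, 0.3, -0.8]
grip_width: 0.0939
```

```bash
python3 - <<'E'
from h import *
st(); p=htcp(0,100); plan(p,Rh());plan(htcp(0,0),Rh())
t=snap('top','t7.png');s=snap('side','s7.png'); crop(t,200,85,340,225,4,'t7c.png');crop(s,180,100,330,250,4,'s7c.png')
E
```

```text
9.1167 ee [ 0.654  -0.1092  0.3168] [-3.134 -0.524  1.574] q [-0.41  0.63  0.88  0.49  1.84 -0.33] F [-1.2  0.3 -0.8] M [-0.26  0.05  0.  ] w 0.0939
shift [-3.  -1.1  3.4] turn(5deg) [-0.   -0.08  0.02] rows 0.1
shift [ -3.4  48.9 -83.2] turn(5deg) [-0.   -0.08  0.02] rows 2.3
```

View pics/t7c.png

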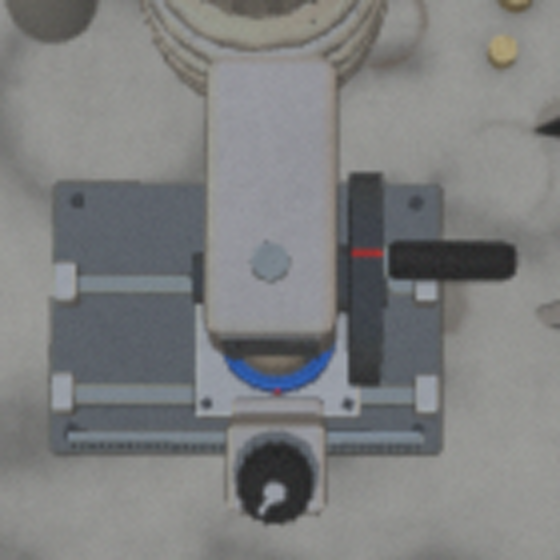

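View pics/s7c.png

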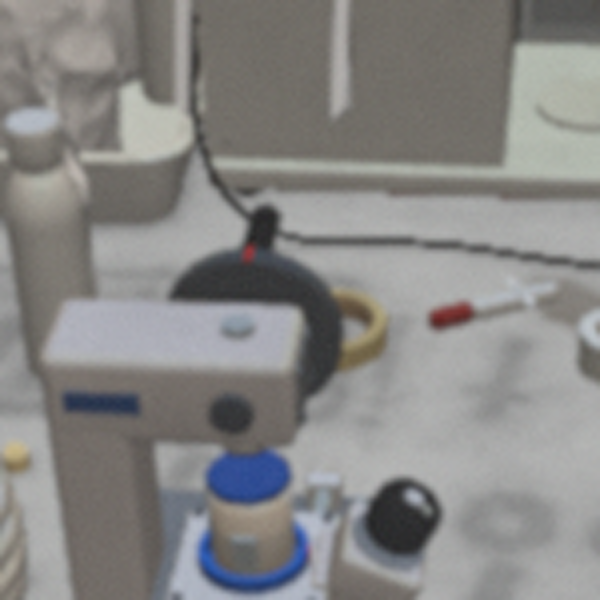

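```bash
python3 - <<'E'
from h import *
import numpy as np
t=eyes.camera('top');o=ctrl.get_obs();print(proj(t,o['ee_pos']), proj(t,M([0.7,-108,250])))
R=Ro.from_euler('xyz',o['eef_rot']).as_matrix()
for s in(1,-1): print(proj(t,o['ee_pos']+s*.047*R[:,1]))
crop(t,220,80,420,230,4,'t8c.png')
E
```

```text
[337.59245483 141.55333832] [315.54141275 149.80985254]
[337.28289945 119.69120503]
[337.90607307 163.70240723]
```

View pics/t8c.png

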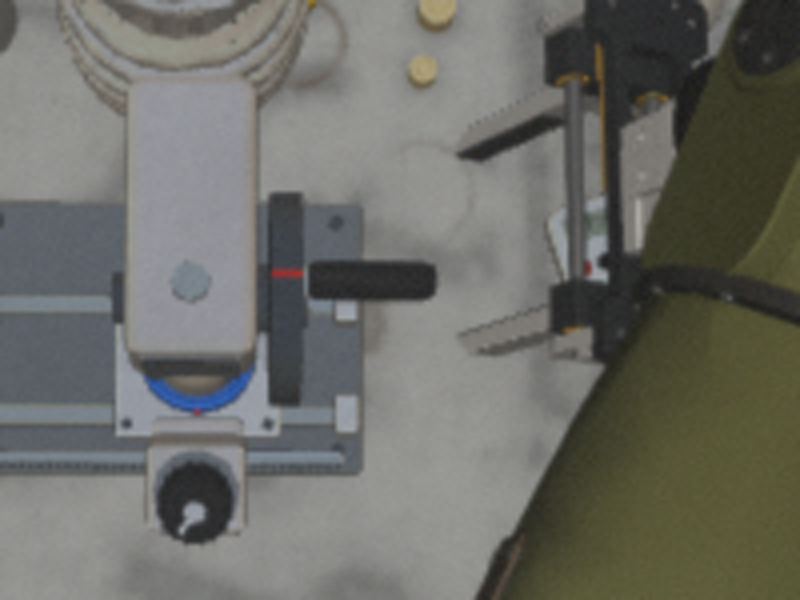

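jog_arm --moves '[[[0,14,-24],[0,0,0],94],[[0,30,-52],[0,0,0],94],[[-1,43,-74],[0,0,0],94],[[-1,49,-84],[0,0,0],94],[[-1,49,-84],[0,0,0],94]]'

```text
time_s: 9.68
ee_pos: [0.6486, -0.0599, 0.236]
eef_rot: [-3.136, -0.523, 1.575]
force: [0.3, 0.5, 0.2]
grip_width: 0.0941
```

jog_arm --moves '[[[0,0,0],[0,0,0],94],[[0,0,0],[0,0,0],94],[[0,0,0],[0,0,0],94]]'

```text
time_s: 9.93
ee_pos: [0.6501, -0.0618, 0.2387]
eef_rot: [-3.142, -0.521, 1.576]
force: [0.7, 0.4, 0.9]
grip_width: 0.0939
```

```bash
python3 - <<'E'
from h import *
st(); plan(htcp(0,0),Rh())
t=eyes.camera('top');s=eyes.camera('side')
crop(t,220,80,420,230,4,'t9c.png');crop(s,200,100,350,250,4,'s9c.png')
E
```

```text
9.9333 ee [ 0.6501 -0.0618  0.2387] [-3.142 -0.521  1.576] q [-0.35  0.6   1.1   0.49  1.63 -0.37] F [0.7 0.4 0.9] M [-0.31  0.04 -0.04] w 0.0939
shift [ 0.5  1.5 -5.1] turn(5deg) [ 0.03 -0.    0.04] rows 0.1
```

View pics/t9c.png

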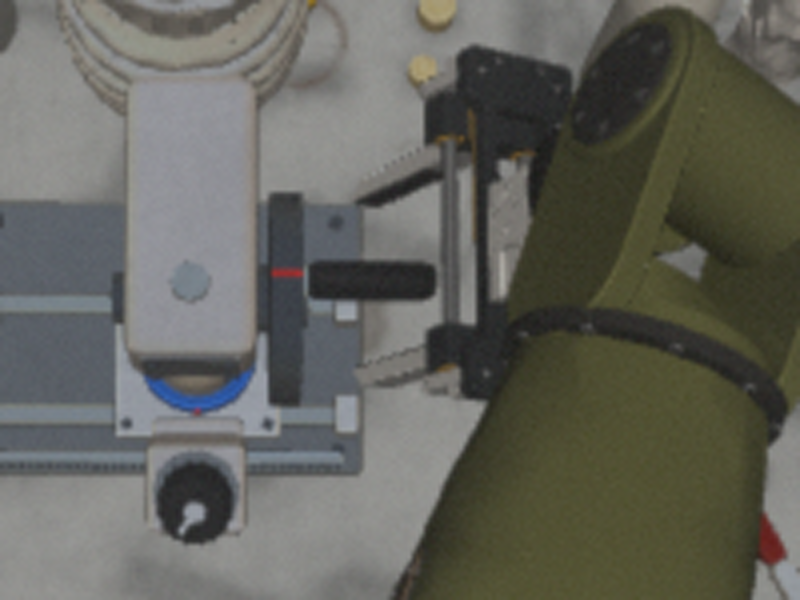

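View pics/s9c.png

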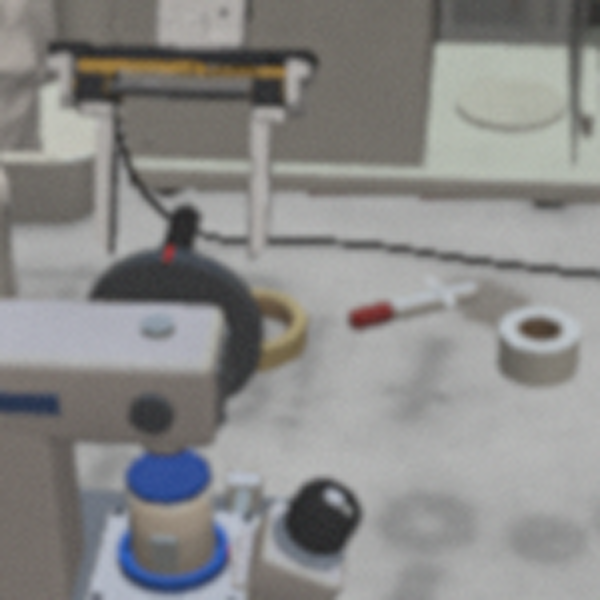

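jog_arm --moves '[[[0.5,1.5,-5],[0,0,0],60],[[0.5,1.5,-5],[0,0,0],40],[[0.5,1.5,-5],[0,0,0],40],[[0.5,1.5,-5],[0,0,0],36],[[0.5,1.5,-5],[0,0,0],36]]' --squeeze 20

```text
time_s: 10.45
ee_pos: [0.6503, -0.0594, 0.232]
eef_rot: [-3.139, -0.522, 1.576]
force: [-0.1, -0.3, 0.9]
grip_width: 0.0637
```

jog_arm --moves '[[[0,0,0],[0,0,0],36],[[0,0,0],[0,0,0],36],[[0,0,0],[0,0,0],36],[[0,0,0],[0,0,0],36]]'

```text
time_s: 10.78
ee_pos: [0.6503, -0.0594, 0.232]
eef_rot: [-3.139, -0.522, 1.576]
force: [-0.6, -0.8, 0.3]
grip_width: 0.038
```

```bash
python3 - <<'E'
from h import *
st(); plan(htcp(0,0),Rh())
t=eyes.camera('top')
crop(t,220,80,420,230,4,'t10c.png')
E
```

```text
10.7833 ee [ 0.6503 -0.0594  0.232 ] [-3.139 -0.522  1.576] q [-0.34  0.61  1.11  0.49  1.62 -0.37] F [-0.6 -0.8  0.3] M [-0.34  0.08 -0.07] w 0.038
shift [ 0.4 -0.9  1.5] turn(5deg) [ 0.02 -0.03  0.03] rows 0.0
```

View pics/t10c.png

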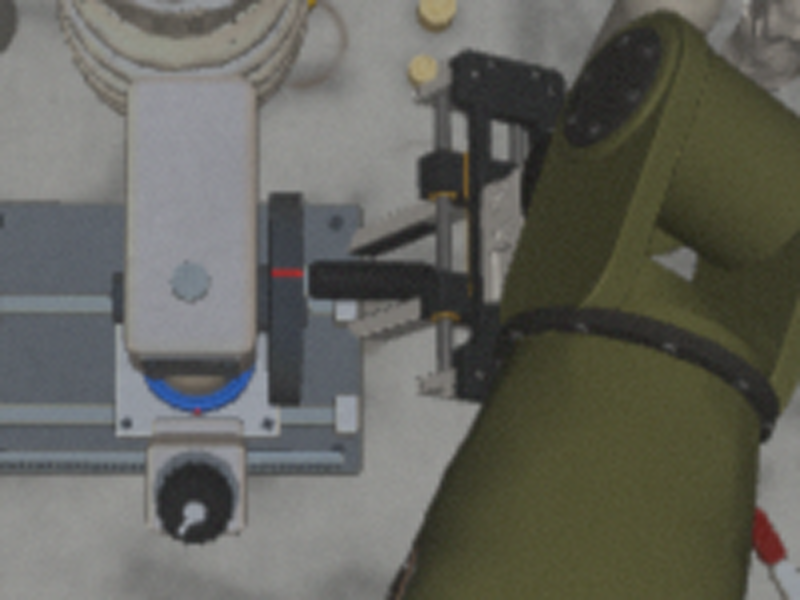

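Handle lies centred between the fingers. Close.

jog_arm --moves '[[[0,0,0],[0,0,0],26],[[0,0,0],[0,0,0],14],[[0,0,0],[0,0,0],14],[[0,0,0],[0,0,0],14],[[0,0,0],[0,0,0],14]]' --squeeze 25

```text
time_s: 11.25
ee_pos: [0.6503, -0.0594, 0.232]
eef_rot: [-3.139, -0.522, 1.576]
force: [0.8, 0.2, -0.7]
grip_width: 0.0212
```

```bash
python3 - <<'E'
from h import *
o=st(); plan(htcp(0,0),Rh())
print('grasp mach',mach(o['ee_pos']-.019*Ro.from_euler('xyz',o['eef_rot']).as_matrix()[:,2]))
E
```

```text
11.25 ee [ 0.6503 -0.0594  0.232 ] [-3.139 -0.522  1.576] q [-0.34  0.61  1.11  0.49  1.62 -0.37] F [ 0.8  0.2 -0.7] M [-0.31 -0.05 -0.1 ] w 0.0212
shift [ 0.3 -0.9  1.6] turn(5deg) [ 0.02 -0.03  0.03] rows 0.0
grasp mach [   0.37821382 -107.10742249  248.43245154]
```

jog_arm --moves '[[[11.6,0.1,-1.5],[0,0,0],14],[[22.5,0.2,-6],[0,0,0],14],[[31.8,0.3,-13.2],[0,0,0],14],[[39,0.3,-22.5],[0,0,0],14],[[39,0.3,-22.5],[0,0,0],14]]'

```text
time_s: 11.67
ee_pos: [0.6907, -0.0592, 0.2077]
eef_rot: [-3.14, -0.522, 1.575]
force: [7.3, -1.5, 1.0]
grip_width: 0.0214
```

```bash
cat >> h.py <<'E'
def hs():
    o=ctrl.get_obs(); g=mach(o['ee_pos']-.019*Ro.from_euler('xyz',o['eef_rot']).as_matrix()[:,2])
    print('t',round(o['time_s'],2),'grasp',g.round(1),'r',round(float(np.hypot(g[0],g[2]-205)),1),'ang',round(float(np.degrees(np.arctan2(g[0],g[2]-205))),1),'F',o['force'].round(1),'w',round(o['grip_width'],4),'rot',o['eef_rot'].round(3),'q',o['qpos'].round(2))
E
python3 -c "
from h import *
hs()"
```

```text
t 11.67 grasp [  40.7 -107.2  224.1] r 45.0 ang 64.8 F [ 7.3 -1.5  1. ] w 0.0214 rot [-3.14  -0.522  1.575] q [-0.32  0.72  0.98  0.49  1.62 -0.35]
```

jog_arm --moves '[[[4.5,0,-10.9],[0,0,0],14],[[6,0,-22.5],[0,0,0],14],[[4.5,0,-34.1],[0,0,0],14],[[0,0,-45],[0,0,0],14],[[0,0,-45],[0,0,0],14]]'

```text
time_s: 12.08
ee_pos: [0.6873, -0.0592, 0.1607]
eef_rot: [-3.132, -0.523, 1.573]
force: [-0.1, -1.1, -3.6]
grip_width: 0.0211
```

```bash
python3 -c "
from h import *
hs()"
```

```text
t 12.08 grasp [  37.5 -107.2  177.1] r 46.7 ang 126.6 F [-0.1 -1.1 -3.6] w 0.0211 rot [-3.132 -0.523  1.573] q [-0.33  0.75  1.04  0.49  1.55 -0.39]
```

jog_arm --moves '[[[-7.2,0,-9],[0,0,0],14],[[-16.5,0,-16],[0,0,0],14],[[-27.4,-0.1,-20.2],[0,0,0],14],[[-39,-0.2,-21.5],[0,0,0],14],[[-39,-0.2,-21.5],[0,0,0],14]]'

```text
time_s: 12.5
ee_pos: [0.6485, -0.0594, 0.1421]
eef_rot: [-3.137, -0.522, 1.574]
force: [-1.9, -0.8, -1.8]
grip_width: 0.0214
```

```bash
python3 - <<'E'
from h import *
hs()
t=eyes.camera('top');s=eyes.camera('side')
crop(t,220,80,420,230,4,'t11c.png');crop(s,200,150,320,270,5,'s11c.png')
E
```

```text
t 12.5 grasp [  -1.4 -107.1  158.6] r 46.4 ang -178.3 F [-1.9 -0.8 -1.8] w 0.0214 rot [-3.137 -0.522  1.574] q [-0.34  0.67  1.21  0.49  1.47 -0.45]
```

View pics/s11c.png

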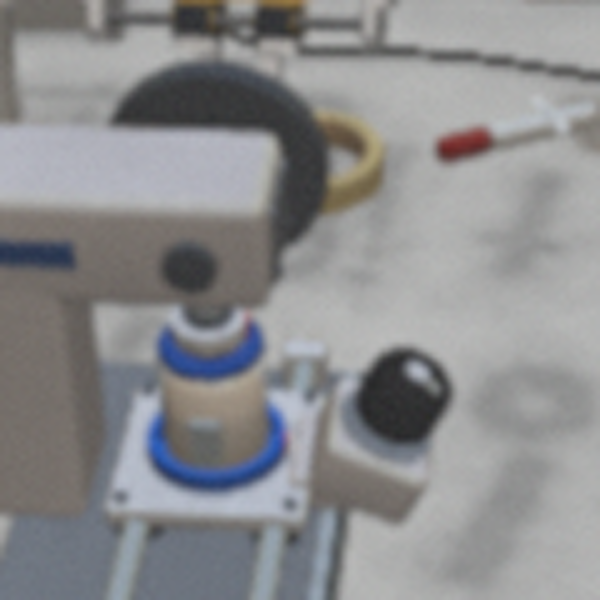

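View pics/t11c.png

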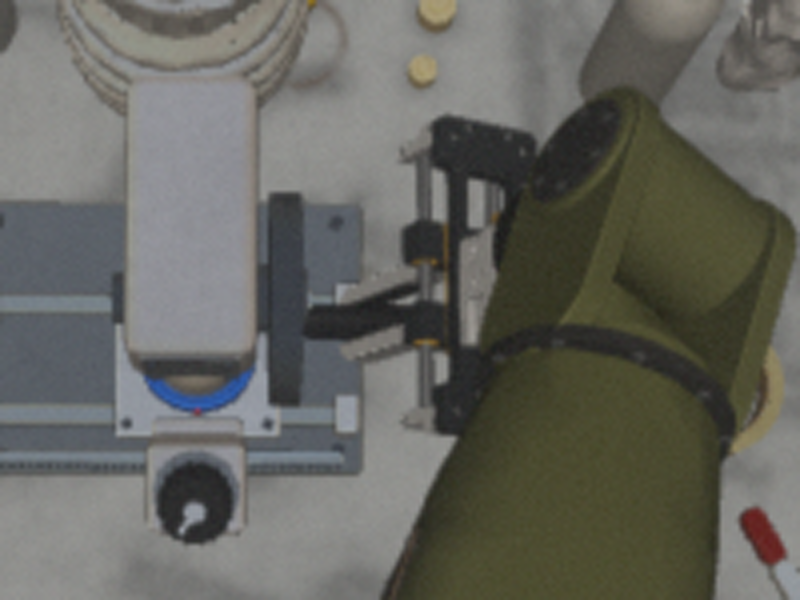

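jog_arm --moves '[[[-11.6,-0.1,1.5],[0,0,0],14],[[-22.5,-0.2,6],[0,0,0],14],[[-31.8,-0.3,13.2],[0,0,0],14],[[-39,-0.3,22.5],[0,0,0],14],[[-39,-0.3,22.5],[0,0,0],14]]'

```text
time_s: 13.02
ee_pos: [0.6109, -0.0597, 0.1664]
eef_rot: [-3.139, -0.521, 1.576]
force: [-1.3, -0.5, 1.2]
grip_width: 0.0214
```

```bash
python3 -c "
from h import *
hs()"
```

```text
t 13.02 grasp [ -39.  -107.   182.9] r 44.8 ang -119.6 F [-1.3 -0.5  1.2] w 0.0214 rot [-3.139 -0.521  1.576] q [-0.36  0.57  1.32  0.48  1.48 -0.47]
```

jog_arm --moves '[[[-4.5,0,10.9],[0,0,0],14],[[-6,0,22.5],[0,0,0],14],[[-4.5,0,34.1],[0,0,0],14],[[0,0,45],[0,0,0],14],[[0,0,45],[0,0,0],14]]'

```text
time_s: 13.43
ee_pos: [0.613, -0.0596, 0.2112]
eef_rot: [3.141, -0.521, 1.577]
force: [3.9, -0.8, -0.4]
grip_width: 0.0212
```

```bash
python3 -c "
from h import *
hs()"
```

```text
t 13.43 grasp [ -37.  -107.   227.7] r 43.4 ang -58.5 F [ 3.9 -0.8 -0.4] w 0.0212 rot [ 3.141 -0.521  1.577] q [-0.36  0.53  1.26  0.48  1.55 -0.43]
```

jog_arm --moves '[[[7.2,0.1,9.3],[0,0,0],14],[[16.5,0.2,16.5],[0,0,0],14],[[27.4,0.3,21],[0,0,0],14],[[36,0.3,22.4],[0,0,0],14],[[38,0.3,22.5],[0,0,0],14]]'

```text
time_s: 13.85
ee_pos: [0.65, -0.0594, 0.2319]
eef_rot: [-3.137, -0.522, 1.575]
force: [-2.4, -2.3, 1.8]
grip_width: 0.0217
```

jog_arm --moves '[[[0,0,0],[0,0,0],14],[[0,0,0],[0,0,0],14]]'

```text
time_s: 14.02
ee_pos: [0.6493, -0.0594, 0.2321]
eef_rot: [-3.138, -0.522, 1.575]
force: [2.3, -2.9, -4.1]
grip_width: 0.0215
```

```bash
python3 - <<'E'
from h import *
hs()
t=eyes.camera('top');s=eyes.camera('side')
crop(t,200,85,340,225,5,'t12c.png');crop(s,200,150,320,270,5,'s12c.png')
E
```

```text
t 14.02 grasp [  -0.6 -107.   248.5] r 43.5 ang -0.8 F [ 2.3 -2.9 -4.1] w 0.0215 rot [-3.138 -0.522  1.575] q [-0.34  0.6   1.11  0.49  1.62 -0.37]
```

View pics/t12c.png

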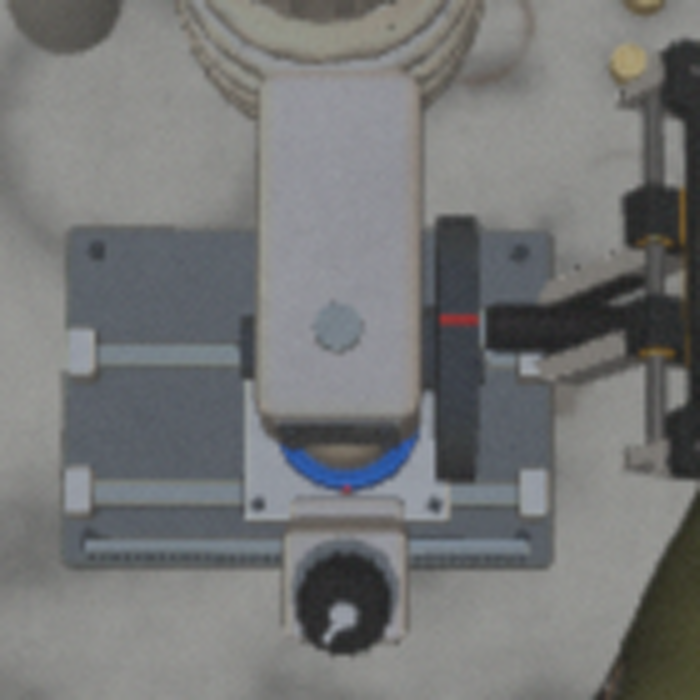

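jog_arm --moves '[[[0.5,0,0],[0,0,0],14],[[0.5,0,0],[0,0,0],30],[[0.5,0,0],[0,0,0],60],[[0.5,0,0],[0,0,0],94],[[0.5,0,0],[0,0,0],94]]'

```text
time_s: 14.53
ee_pos: [0.6498, -0.0591, 0.2335]
eef_rot: [-3.14, -0.522, 1.576]
force: [-0.8, 0.1, -0.7]
grip_width: 0.0446
```

jog_arm --moves '[[[0,0,0],[0,0,0],94],[[0,0,0],[0,0,0],94],[[0,0,0],[0,0,0],94],[[0,0,0],[0,0,0],94],[[0,0,0],[0,0,0],94]]'

```text
time_s: 14.95
ee_pos: [0.6498, -0.0593, 0.233]
eef_rot: [-3.139, -0.522, 1.576]
force: [1.0, -0.6, -0.1]
grip_width: 0.0781
```

jog_arm --moves '[[[0,-10,17],[0,0,0],94],[[0,-25,43],[0,0,0],94],[[0,-43,75],[0,0,0],94],[[0,-60,104],[0,0,0],94],[[0,-60,104],[0,0,0],94]]'

```text
time_s: 15.37
ee_pos: [0.6501, -0.1221, 0.3429]
eef_rot: [3.136, -0.518, 1.578]
force: [0.7, 0.2, 0.3]
grip_width: 0.0942
```

```bash
python3 - <<'E'
from h import *
hs()
t=snap('top','t13.png');s=eyes.camera('side')
crop(t,200,85,340,225,5,'t13c.png');crop(s,200,150,320,270,5,'s13c.png')
f=t['frame'].astype(int); r=(f[...,0]-np.maximum(f[...,1],f[...,2])); 
sub=r[175:190,225:285]; ys,xs=np.where(sub>15); w=sub[ys,xs]
u,v=225+(xs*w).sum()/w.sum(),175+(ys*w).sum()/w.sum(); print('red',mach(onz(t,u,v,.058)).round(1))
print(mach(onz(t,313,149.8,.25)))
E
```

```text
t 15.37 grasp [  -0.6 -169.8  359.4] r 154.4 ang -0.2 F [0.7 0.2 0.3] w 0.0942 rot [ 3.136 -0.518  1.578] q [-0.43  0.62  0.83  0.49  1.88 -0.33]
red [-38.6   0.1  58. ]
[   0.71823609 -102.32174572  250.        ]
```

View pics/t13c.png

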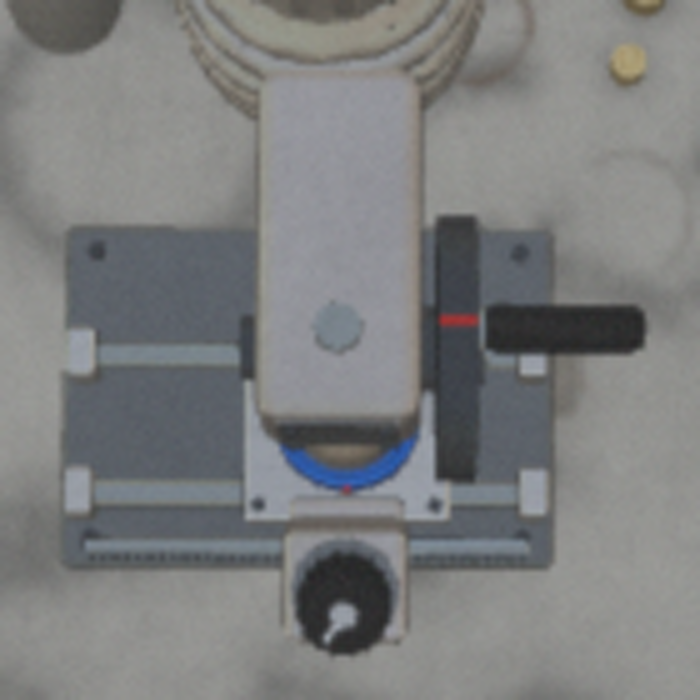

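View pics/s13c.png

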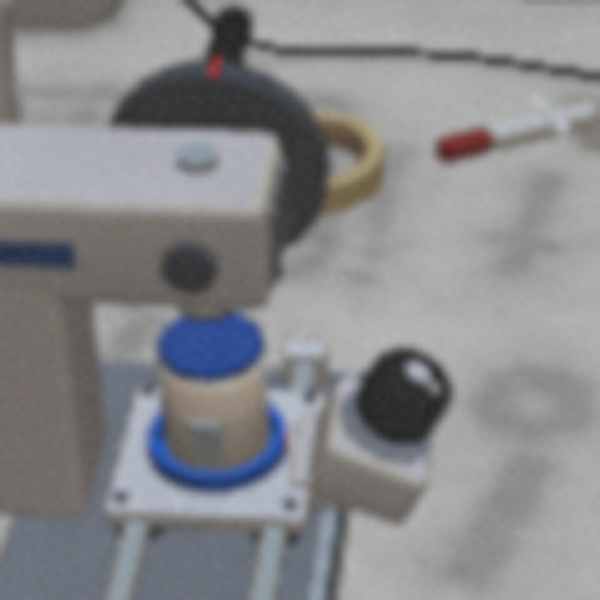

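```bash
python3 -c "
from h import *
print(ctrl.hand_in())"
```

```text
the job is handed in; nothing more can be done
None
```

The job is handed in at about 15.4 s of the 72 s allowed; it reports no verdict, so what follows is from my own measurements.

- **Carriage:** I wound the feed knob about 3.5 rad clockwise in a single grip. The top view put the nest's red line at 0.1 mm from the machine's centre line, and it read the same after the stamping. The side view read about 3 mm off. That camera showed a bias of 2–3 mm the same way on known points, so I trusted the top view.
- **Stamping:** I took the handwheel through one full turn, top going away, with contact forces up to about 7 N. At half way the side picture showed the pad resting centred on the lid.
- **At the end:** The handle is back at the top, about 1–2 mm (0.03 rad) short of where it started, against 0.2 rad allowed. The pad is up and the gripper is open and well clear of the machine.
- **Not measured at the end:** I did not re-measure the bystander jars and rolls. The arm passed above the jars, and the force readings showed no contact with anything besides the knob and the handle.

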